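Peel the sticking cover off a filled chocolate mould and hold it over the wash tray

TASK

Lift the steel keeper up off its post and set it down gently in the shallow wash tray. Then peel the cover off the filled mould by its corner tab: raise the tab corner first, so that the opposite corner leaves the mould last, and leave the mould standing where it is. Finish while still holding the cover in the gripper, roughly level and centred over the wash tray, about 10 to 20 cm above it and touching nothing else.

Things in the scene. Friction and masses are not known exactly. Their poses are not given: they have to be found in the camera images.
- board: Light wooden work board, 260 x 230 x 12 mm, fixed to the table; origin under its centre, z up. An upright steel post stands at its (0, -85) mm: a 24 mm thick foot up to 49 mm above the table, then a 12 mm thick pin up to 80 mm.
- post_tip (a point): Top of the pin of the post, 80 mm above the table.
- mould: Filled mould, loose on the board, grey, 200 (x) x 154 (y) x 24 mm, about 1.1 kg, not fastened; origin under its centre, z up. On its top surface the cover sits between low end ridges (4 mm high) and four small sprung lugs at x = +-60 mm on the two long sides; the lugs press on the cover's skirt (about 3 N each) so that it sticks: some 6 to 10 N resist a straight pull, and each lug lets go of the skirt once it is 10 mm up there.
- cover: Off-white formed plastic cover, about 0.12 kg, 190 (x) x 120 (y) x 12 mm: a flat top with a skirt all round, hollow below. Origin at the centre of its underside (the skirt's lower edge), z up. It rests on the mould's top. An upright tab stands on the top near the corner (+x, +y).
- cover_tab (a point): Centre of the cover's corner tab: an upright block 26 mm along the cover's x, 10 mm thick along its y, 30 mm tall, at (76, 52, 27) mm in the cover's frame. Pinch it from above across its 10 mm thickness. Axes as the cover's.
- cover_tab_corner (a point): Lower corner of the skirt at the tab, (95, 60, 0) mm in the cover's frame.
- cover_far_corner (a point): Lower corner of the skirt diagonally opposite the tab, (-95, -60, 0) mm in the cover's frame.
- keeper: Steel keeper, about 0.13 kg: a ring (outside 36 mm, hole 18 mm, 8 mm thick) that sits on the shoulder of the post with the pin through it (the pin sticks out 23 mm above the ring), and a flat arm (14 mm wide, 8 mm thick) reaching along +y to 76 mm from the ring's centre, over the cover, its tip resting lightly on it. Origin under the ring's centre, z up.
- keeper_grip (a point): Centre of the keeper's upright grip fin: 10 mm thick along the keeper's x, 26 mm along its y, 30 mm tall, standing on the arm at (0, 40, 23) mm in the keeper's frame; pinch it from above across its thickness. Axes as the keeper's.
- washtray: Shallow open steel wash tray, 260 (x) x 200 (y) x 25 mm, walls and floor 4 mm, fixed; origin under its centre, z up.
- washtray_in (a point): Centre of the wash tray's inner floor, 4 mm above the table.
Not all that is in view belongs to the job. Leave any red look-alike of the cover alone.

How it is judged:
On the way, in this order (a step that is already met when the one before it is completed fails the run):
1. the keeper is off its post, lies in the wash tray and has been let go (x of keeper_grip in the frame of washtray_in between -0.125 and 0.125 m and y of keeper_grip in the frame of washtray_in between -0.095 and 0.095 m and height (world z) of keeper_grip below 0.05 m and linear speed of keeper below 0.03 m/s and contact force between the fingers and keeper below 0.05 N), for 0.2 s.
2. the tab corner of the cover is raised at least 20 mm off the mould while the opposite corner is still down on it (within 8 mm) (z of cover_tab_corner in the frame of mould above 0.044 m and z of cover_far_corner in the frame of mould below 0.032 m and horizontal distance between cover_far_corner and mould between 0.09 and 0.135 m and distance of mould from where it was at the start of the episode below 0.02 m and angle between mould's own z axis and vertical below 0.05 rad), for 0.05 s.
At the end, for the whole second after the job is handed in: The gripper holds the cover still, within 20 degrees of level, 80 to 260 mm above the table, centred within 60 mm over the wash tray, both named corners above 60 mm, touching neither tray nor keeper; keeper at rest in the tray, fin centre under 50 mm; mould level, moved under 20 mm (horizontal distance between cover and washtray below 0.06 m and height (world z) of cover between 0.08 and 0.26 m and height (world z) of each of cover_tab_corner, cover_far_corner above 0.06 m and angle between cover's own z axis and vertical below 0.35 rad and linear speed of each of cover, keeper below 0.03 m/s and contact force between the fingers and cover above 1 N and contact force between cover and washtray below 0.05 N and contact force between cover and keeper below 0.05 N and x of keeper_grip in the frame of washtray_in between -0.125 and 0.125 m and y of keeper_grip in the frame of washtray_in between -0.095 and 0.095 m and height (world z) of keeper_grip below 0.05 m and distance of mould from where it was at the start of the episode below 0.02 m and angle between mould's own z axis and vertical below 0.05 rad); the arm keeps its last pose, push and grip.
It fails at once if the filled mould is lifted, tipped (over 9 degrees) or pushed more than 30 mm (height (world z) of mould above 0.027 m or angle between mould's own z axis and vertical above 0.16 rad or distance of mould from where it was at the start of the episode above 0.03 m).
It fails at once if the keeper is dropped or thrown (moves faster than 0.8 m/s out of the gripper) (linear speed of keeper above 0.8 m/s and contact force between the fingers and keeper below 0.05 N).
It also fails if it takes over 69 s, if anything falls off the work surface, if the arm or the gripper's body presses on something with over 40 N, if the wrist force passes 120 N, or if a joint passes its speed limit or range.

ROBOT

A 6-joint arm with a two-finger parallel gripper is mounted at the origin on the work surface. World frame = base frame: x ahead of the robot, y to its left, z up, the work surface at z = 0. Lengths are in m, angles in rad, forces in N, time in s.
With the tool pointing down it reaches from about 0.25 to 0.725 m from the base axis. Payload 4 kg.
Tool frame: the origin (TCP) lies at the very end of the fingers, on their centre line; the grasp point (between the pads) lies 19 mm behind it (bot.pinch_z is the distance from the TCP to the grasp point, in m); z points along the fingers, x is the direction in which the jaws open and shut, and the axes are right-handed (so a half turn about z gives the same grasp; the last joint's range is limited). The gripper opens to 85 mm and grips with 20 to 120 N. Pads are 22 mm wide; open, the fingers measure 114 mm over their backs; the gripper's body (76 mm by 85 mm) begins 54 mm behind the grasp point. The pads swing forward as they close: fully open they stand 13 mm farther back than shut.
Start: joints at [1.143, 0.241, 0.005, 1.335, 0, 1.571], TCP at [0.207, 0.455, 0.231] pointing down, gripper open.
Joint ranges: [-2.72, 2.72], [-1.05, 1.87], [-1.09, 1.28], [-1.99, 2.15], [-1.42, 1.44], [-3.14, 3.14]. Speed limits (rad/s): [2.79, 2.79, 3.14, 3.14, 3.14, 3.14].

INTERFACE

Orientations are given as a unit quaternion [x, y, z, w].
In Python, from workcell import bot gives the robot as it stands. The module is installed in compiled form; this text tells all that it offers.
- The arm moves only by the shell command python3 -m inch 'ROWS'. ROWS is JSON, a list of rows, each a list of 7 numbers: the shift along the tool's x, y, z scaled (see below), then the turn, a rotation vector about the tool's x, y, z scaled (see below), then the gripper command: -1 is fully open, 1 is shut, values between are in proportion. In form: [[x, y, z, wx, wy, wz, gripper], ...]. A call has exactly 8 rows; each row shifts and turns the commanded pose from where the row before left it, along the tool's axes as they then stand; what a row does not reach is not made up. The controller multiplies each number of a shift by 2.5 cm and each number of a turn by 180 degrees. A row lasts 1/10 s, in which the tool goes at most 50 mm and 8.59 degrees, less where a joint would pass 70% of its speed; a pose out of reach is approached as far as the arm can. A call with a number of a shift or a turn outside -1 to 1 is refused whole. A call with a gripper value outside its range is refused whole. The fingers move at their own pace and stop on an object; the grip force is fixed at half the most. Time passes only in rows, so rows that do not move let the fingers close, or fill a call up. It gives the time, the measured TCP pose, the force and the opening at its end, in the units of the state.
- bot.get_obs(): the state, without advancing time (a new reading comes with each control period).
- bot.camera(name): name is "scene" or "top" or "wrist"; returns (picture, depth): 420x560x3 uint8, blue, green, red; 420x560 float32, m along the optical axis (not along the pixel's ray), 0 where there is no reading.
- bot.get_calibration(name): a dict with "vfov" (degrees; the focal length in pixels is half the picture's height over the tangent of half this angle, whatever the lens; pixels are square), "cx", "cy" (the principal point, pixels), "R" (3x3) and "t" (3): a world point X has camera coordinates R X + t. Camera axes: x right, y down, z forward; pixel columns grow to the right and rows downward; lengths in m; the calibration is good to about 2 mm. A picture is of the moment at which its call begins: read the wrist's pose just before it. get_calibration takes no time and is no camera call; for the wrist camera it gives the pose at the moment of the call.
- bot.job_done(): hands the job in, once; it reports no verdict.
The state is a dict: "clock": time; "joint_pos": joint angles; "joint_vel": joint speeds; "tau": joint torques, N m; "eef_pos": TCP position; "tool_rot": TCP orientation; "ft_force": force on the tool from outside, world axes, zero at the start; "ft_torque": the same for the moment, N m; "grip_width": finger opening in m.
Only numpy, scipy, OpenCV 4.12 (cv2) and the standard library are available. Lean on these libraries where they do the work, as an engineer would, in place of code of your own. Each camera call takes 0.05 s, during which the arm holds its last target.

## Working session

There is one attempt and no reset: what is moved stays moved. The work goes in short steps, Python scripts to look and compute and a shell command to move; the robot and the scene stay as the last step left them, time stands still between calls to the robot, and variables do not carry over. Pictures are saved under pics/ and viewed, and the job is handed in when it is done.

```bash
mkdir -p pics; ls
cat > h.py <<'E'
import numpy as np, cv2
from workcell import bot
from scipy.spatial.transform import Rotation as Rn
def K(c):
    f=210/np.tan(np.radians(c['vfov'])/2); return f,c['cx'],c['cy']
def pts(c,d):
    f,cx,cy=K(c); v,u=np.mgrid[0:d.shape[0],0:d.shape[1]]
    P=np.stack([(u-cx)/f*d,(v-cy)/f*d,d],-1)
    return (P-np.array(c['t']))@np.array(c['R'])
def ray(c,u,v,z):
    f,cx,cy=K(c); R=np.array(c['R']);t=np.array(c['t'])
    o=-R.T@t; r=R.T@np.array([(u-cx)/f,(v-cy)/f,1]); return o+r*(z-o[2])/r[2]
def proj(c,X):
    f,cx,cy=K(c); p=np.array(c['R'])@np.array(X)+np.array(c['t']); return p[0]/p[2]*f+cx,p[1]/p[2]*f+cy
E
python3 - <<'E'
from h import *
print(bot.get_obs(), bot.pinch_z)
for n in ['top','scene','wrist']:
    c=bot.get_calibration(n); im,d=bot.camera(n); cv2.imwrite(f'pics/{n}0.png',im); np.save(f'{n}0.npy',d); 
    print(n,c,(d==0).mean())
E
```

```text
pics
{'clock': 0.0, 'joint_pos': array([ 1.14299185e+00,  2.41446605e-01,  3.72770965e-03,  1.33518916e+00,
       -5.01710385e-06,  1.57081761e+00]), 'joint_vel': array([-4.38581636e-04,  9.06141823e-04, -1.33496843e-03,  9.99552679e-04,
        2.51118337e-05,  7.17990801e-04]), 'tau': array([-8.75252954e-04, -3.72318363e+01,  2.52409279e+01,  1.69550499e-02,
       -1.14221889e-04, -3.83684807e-06]), 'eef_pos': array([0.20717846, 0.45436855, 0.23039749]), 'tool_rot': array([ 8.41098070e-01,  5.40881616e-01, -8.86715848e-04,  5.73226043e-04]), 'ft_force': array([1.14433818, 0.79833437, 0.57332201]), 'ft_torque': array([-0.03069949,  0.02180067, -0.02910196]), 'grip_width': 0.08508941957418278} 0.0187
top {'vfov': 56.87186477551737, 'cx': 282.5583951863125, 'cy': 208.47109703632984, 'R': array([[-0.00519539, -0.99997494,  0.00480918],
       [-0.98820975,  0.00439824, -0.15304293],
       [ 0.15301794, -0.00554759, -0.98820784]]), 't': array([-0.01745224,  0.44739296,  0.88657077])} 0.0039880952380952385
scene {'vfov': 50.895713213612616, 'cx': 277.49263188887596, 'cy': 206.34401176083367, 'R': array([[ 0.73366607,  0.67927737,  0.01778625],
       [ 0.50829183, -0.53124225, -0.67780609],
       [-0.45096953,  0.50632394, -0.73502555]]), 't': array([-0.28909758, -0.15363667,  1.19301819])} 0.003958333333333334
wrist {'vfov': 65.47740742242019, 'cx': 278.10404554206036, 'cy': 212.21686704586247, 'R': array([[ 0.41456104,  0.91002058, -0.00129962],
       [ 0.87123931, -0.3964809 ,  0.28938721],
       [ 0.26283304, -0.12110094, -0.95721124]]), 't': array([-0.50075496, -0.03858808,  0.37859128])} 0.004047619047619047
```

View pics/top0.png

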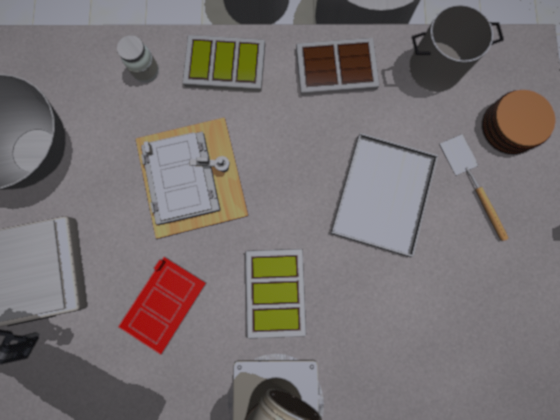

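View pics/scene0.png

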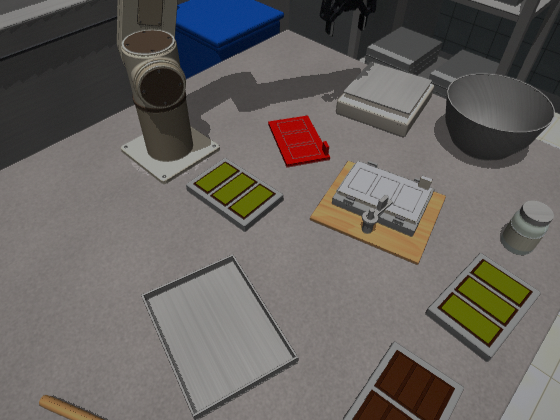

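The top view shows the board near (190,178), with the post at (222,163) and the keeper arm pointing left. The tab is near (148,149) and the wash tray near (383,195). The red look-alike is at (162,305). Next I'll measure these.

Run:
```python
from h import *
c=bot.get_calibration('top'); im=cv2.imread('pics/top0.png'); d=np.load('top0.npy'); P=pts(c,d)
cv2.imwrite('pics/crop0.png',cv2.resize(im[110:245,125:255],None,fx=4.4,fy=4.4,interpolation=cv2.INTER_CUBIC))
hsv=cv2.cvtColor(im,cv2.COLOR_BGR2HSV)
# board
m=((hsv[...,0]>8)&(hsv[...,0]<28)&(hsv[...,1]>70)).astype(np.uint8); m[:,:120]=0;m[:,260:]=0;m[:100]=0;m[245:]=0
ps=cv2.findNonZero(m); r=cv2.minAreaRect(ps); bx=cv2.boxPoints(r)
print('board',[ray(c,*p,0.012).round(4)[:2] for p in bx], ray(c,*r[0],0.012))
Z=P[...,2]
print('zs', [ (z,int(((Z[110:245,125:255]>z)&(Z[110:245,125:255]<z+.004)).sum())) for z in np.arange(0,.1,.004).round(3)])
for lo,hi,nm in[(.045,.052,'covertop'),(.056,.064,'armtop'),(.068,.09,'tops')]:
    mm=((Z>lo)&(Z<hi)).astype(np.uint8); mm[:,:125]=0;mm[:,255:]=0;mm[:110]=0;mm[245:]=0
    n,l,s,ce=cv2.connectedComponentsWithStats(mm)
    for i in range(1,n):
        if s[i,4]>5:
            q=P[l==i]; print(nm,s[i],q.mean(0).round(4),q.min(0).round(4),q.max(0).round(4))
            if s[i,4]>20:
                rr=cv2.minAreaRect((q[:,:2]*1000).astype(np.float32)); print(rr)
# tray
mm=((Z>.015)&(Z<.035)).astype(np.uint8); mm[:,:325]=0;mm[:,445:]=0;mm[:130]=0;mm[262:]=0
q=P[mm>0]; rr=cv2.minAreaRect((q[:,:2]*1000).astype(np.float32)); print('tray rim',len(q),rr,cv2.boxPoints(rr))
```

```text
board [array([0.6282, 0.3559]), array([0.6859, 0.1266]), array([0.4326, 0.064 ]), array([0.3797, 0.285 ])] [0.52894643 0.2078047  0.012     ]
zs [(np.float64(0.0), 3616), (np.float64(0.004), 143), (np.float64(0.008), 2107), (np.float64(0.012), 1716), (np.float64(0.016), 53), (np.float64(0.02), 39), (np.float64(0.024), 39), (np.float64(0.028), 49), (np.float64(0.032), 479), (np.float64(0.036), 425), (np.float64(0.04), 146), (np.float64(0.044), 2186), (np.float64(0.048), 1792), (np.float64(0.052), 111), (np.float64(0.056), 140), (np.float64(0.06), 16), (np.float64(0.064), 22), (np.float64(0.068), 10), (np.float64(0.072), 28), (np.float64(0.076), 54), (np.float64(0.08), 25), (np.float64(0.084), 33), (np.float64(0.088), 7), (np.float64(0.092), 0), (np.float64(0.096), 0)]
covertop [ 145  133   67   87 3765] [0.5224 0.2275 0.0479] [0.4215 0.1488 0.045 ] [0.6312 0.3089 0.052 ]
((525.9931640625, 227.84249877929688), (190.52650451660156, 135.5897674560547), 13.087605476379395)
covertop [202 141   4   6   9] [0.6055 0.1701 0.0466] [0.5979 0.1658 0.0454] [0.6106 0.1734 0.0476]
covertop [141 155
[... 977 characters left out ...]
74609375, 295.5198059082031), (25.36004066467285, 10.802047729492188), 14.526294708251953)
tops [196 157  14   6  71] [0.554  0.1636 0.083 ] [0.5502 0.1513 0.0685] [0.5593 0.1774 0.0891]
((554.70751953125, 164.33189392089844), (26.153980255126953, 9.065227508544922), 89.41085815429688)
tops [218 158   5   6  25] [0.5521 0.1241 0.079 ] [0.5473 0.1193 0.0713] [0.5583 0.1288 0.0827]
((552.1994018554688, 124.58621215820312), (10.412732124328613, 9.598082542419434), 44.97789764404297)
tray rim 895 ((486.0833740234375, -269.0658874511719), (200.48252868652344, 260.5447692871094), 73.03755950927734) [[ 332.23346 -326.94   ]
 [ 581.44354 -402.95258]
 [ 639.9333  -211.19177]
 [ 390.7232  -135.1792 ]]
```

View pics/crop0.png

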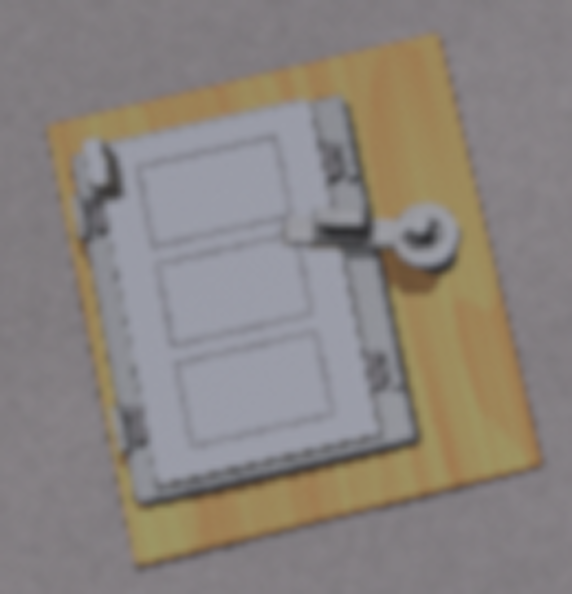

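```bash
cat >> h.py <<'E'
def go(p):
    o=bot.get_obs(); R=Rn.from_quat(o['tool_rot'])
    m=R.as_matrix(); dl=m.T@(np.array(p)-o['eef_pos'])
    print('t',round(o['clock'],2),'eef',o['eef_pos'].round(4),'headX',np.degrees(np.arctan2(m[1,0],m[0,0])).round(2),'tz',m[:,2].round(3),'w',round(o['grip_width'],4),'F',o['ft_force'].round(1),'j',o['joint_pos'].round(2))
    print('delta mm',(dl*1000).round(1),'units',(dl/.025).round(3))
E
python3 -m inch '[[0,0,0,0,0,0.0476,0],[0,0,0,0,0,0.0476,0],[0,0,0,0,0,0.0476,0],[0,0,0,0,0,0.0476,0],[0,0,0,0,0,0.0476,0],[0,0,0,0,0,0.0476,0],[0,0,0,0,0,0.0476,0],[0,0,0,0,0,0.0476,0]]'
python3 -c "
from h import *
go([.5547,.164,.18])"
```

```text
clock: 0.95
eef_pos: [0.2073, 0.4547, 0.2309]
tool_rot: [1.0, -0.03, -0.0, 0.0]
ft_force: [0.0, 0.1, -0.1]
grip_width: 0.0431
t 0.95 eef [0.2073 0.4547 0.2309] headX -3.41 tz [-0.    -0.001 -1.   ] w 0.0431 F [ 0.   0.1 -0.1] j [ 1.14  0.24  0.    1.34 -0.    2.77]
delta mm [364.1 269.5  51. ] units [14.563 10.78   2.042]
```

```bash
python3 -m inch '[[0.9,0.67,0.06,0,0,0,0],[0.9,0.67,0.06,0,0,0,0],[0.9,0.67,0.06,0,0,0,0],[0.9,0.67,0.06,0,0,0,0],[0.9,0.67,0.06,0,0,0,0],[0.9,0.67,0.06,0,0,0,0],[0.9,0.67,0.06,0,0,0,0],[0.9,0.67,0.06,0,0,0,0]]'
python3 -m inch '[[0.9,0.67,0.06,0,0,0,0],[0.9,0.67,0.06,0,0,0,0],[0.9,0.67,0.06,0,0,0,0],[0.9,0.67,0.06,0,0,0,0],[0.9,0.67,0.06,0,0,0,0],[0.8,0.6,0.06,0,0,0,0],[0,0,0,0,0,0,0],[0,0,0,0,0,0,0]]'
python3 - <<'E'
from h import *
c=bot.get_calibration('wrist'); im,d=bot.camera('wrist'); cv2.imwrite('pics/w1.png',im); np.save('w1.npy',d)
go([.5547,.164,.18])
P=pts(c,d); Z=P[...,2]; V=(d>0)&(P[...,0]>.3)&(P[...,0]<.7)&(P[...,1]<.36)&(P[...,1]>.08)
for lo,hi in[(.065,.095)]:
    mm=((Z>lo)&(Z<hi)&V).astype(np.uint8)
    n,l,s,ce=cv2.connectedComponentsWithStats(mm)
    for i in range(1,n):
        if s[i,4]>30:
            q=P[l==i]; q=q[q[:,2]>np.percentile(q[:,2],60)-.003]; print(s[i],q.mean(0).round(4),cv2.minAreaRect((q[:,:2]*1000).astype(np.float32)))
E
```

```text
clock: 1.75
eef_pos: [0.3807, 0.3106, 0.219]
tool_rot: [1.0, -0.027, -0.0, 0.0]
ft_force: [-0.5, -0.1, 0.3]
grip_width: 0.0427
clock: 2.55
eef_pos: [0.5068, 0.2055, 0.2097]
tool_rot: [1.0, -0.027, -0.001, 0.0]
ft_force: [-1.0, -0.0, -0.2]
grip_width: 0.0428
t 2.6 eef [0.5065 0.206  0.2099] headX -3.06 tz [-0.001 -0.    -1.   ] w 0.0424 F [0.2 1.  0.2] j [0.39 0.34 0.09 1.32 0.   2.01]
delta mm [50.4 39.3 29.9] units [2.016 1.573 1.195]
[354  74  37  22 479] [0.5882 0.298  0.0776] ((588.5918579101562, 297.9786071777344), (25.926513671875, 9.991509437561035), 13.196410179138184)
[326 224  16  34 450] [0.5559 0.1682 0.0861] ((556.2335815429688, 168.04420471191406), (24.52393341064453, 10.050921440124512), 86.8162612915039)
```

View pics/w1.png

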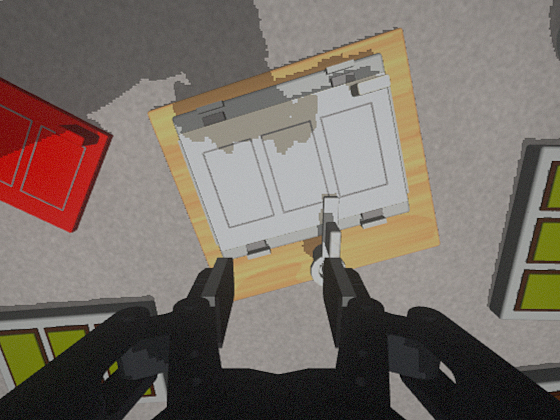

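The wrist view shows the fin at (334,241) px and the tab at (372,85) px. The fin works out at about (0.556, 0.167) with yaw −3°, and the tab at (0.5885, 0.298) with yaw 13°.

```bash
python3 -m inch '[[0.5,0.36,0.5,0,0,0,0],[0.5,0.36,0.5,0,0,0,0],[0.5,0.36,0.5,0,0,0,0],[0.57,0.36,0.5,0,0,0,0],[0,0,0.5,0,0,0,0],[0,0,0.5,0,0,0,0],[0,0,0,0,0,0,0],[0,0,0,0,0,0,0]]'
python3 - <<'E'
from h import *
c=bot.get_calibration('wrist'); im,d=bot.camera('wrist'); cv2.imwrite('pics/w2.png',im)
go([.556,.167,.061])
P=pts(c,d); Z=P[...,2]; V=(d>0)&(P[...,0]>.53)&(P[...,0]<.58)&(P[...,1]<.2)&(P[...,1]>.14)&(Z>.08)&(Z<.092)
q=P[V];print(len(q),q.mean(0),cv2.minAreaRect((q[:,:2]*1000).astype(np.float32)))
E
```

```text
clock: 3.4
eef_pos: [0.5563, 0.1674, 0.1349]
tool_rot: [1.0, -0.026, -0.001, 0.0]
ft_force: [-0.3, 0.1, 0.3]
grip_width: 0.0428
t 3.45 eef [0.5567 0.1676 0.1356] headX -3.01 tz [ 0.  0. -1.] w 0.0429 F [0.9 0.2 0.5] j [0.29 0.46 0.06 1.18 0.   1.92]
delta mm [-0.7  0.6 74.6] units [-0.029  0.026  2.985]
629 [0.5560786  0.16851025 0.08592455] ((555.966552734375, 167.65695190429688), (25.522497177124023, 9.594468116760254), 87.06629180908203)
```

View pics/w2.png

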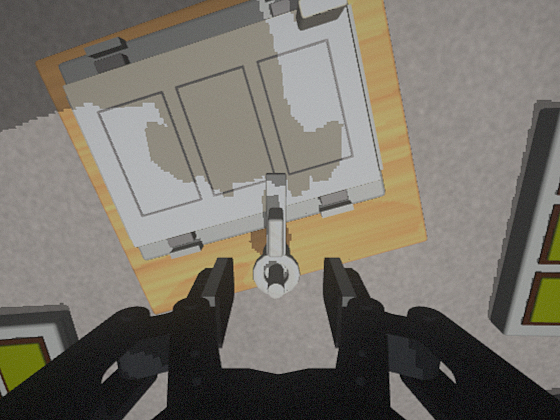

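The fin at (276,228) px is centred between the fingers. I'll go down to z≈0.061 and close.

```bash
python3 -m inch '[[0,0,0.5,0,0,0,0],[0,0,0.5,0,0,0,0],[0,0,0.5,0,0,0,0],[0,0,0.5,0,0,0,0],[0,0,0.5,0,0,0,0],[0,0,0.46,0,0,0,0],[0,0,0,0,0,0,0],[0,0,0,0,0,0,0]]'
python3 -c "
from h import *
go([.556,.167,.061])"
python3 -m inch '[[0,0,0,0,0,0,1],[0,0,0,0,0,0,1],[0,0,0,0,0,0,1],[0,0,0,0,0,0,1],[0,0,0,0,0,0,1],[0,0,0,0,0,0,1],[0,0,0,0,0,0,1],[0,0,0,0,0,0,1]]'
```

```text
clock: 4.25
eef_pos: [0.5567, 0.1671, 0.0609]
tool_rot: [1.0, -0.027, -0.0, 0.0]
ft_force: [-0.0, -0.1, 0.8]
grip_width: 0.0425
t 4.25 eef [0.5567 0.1671 0.0609] headX -3.06 tz [-0.001 -0.    -1.   ] w 0.0425 F [-0.  -0.1  0.8] j [ 0.29  0.52 -0.04  1.01  0.    1.92]
delta mm [-0.7  0.1 -0.1] units [-0.027  0.005 -0.004]
clock: 5.05
eef_pos: [0.5573, 0.1674, 0.0621]
tool_rot: [1.0, -0.027, 0.001, -0.0]
ft_force: [-1.4, 0.3, 5.8]
grip_width: 0.0091
```

```bash
python3 -m inch '[[0,0,-0.2,0,0,0,1],[0,0,-0.2,0,0,0,1],[0,0,-0.2,0,0,0,1],[0,0,-0.3,0,0,0,1],[0,0,-0.3,0,0,0,1],[0,0,-0.3,0,0,0,1],[0,0,-0.3,0,0,0,1],[0,0,-0.3,0,0,0,1]]'
python3 -m inch '[[0,0,-0.4,0,0,0,1],[0,0,-0.4,0,0,0,1],[0,0,-0.4,0,0,0,1],[0,0,-0.4,0,0,0,1],[0,0,-0.4,0,0,0,1],[0,0,-0.4,0,0,0,1],[0,0,0,0,0,0,1],[0,0,0,0,0,0,1]]'
python3 - <<'E'
from h import *
im,d=bot.camera('scene'); cv2.imwrite('pics/s3.png',im); c=bot.get_calibration('wrist');im,d=bot.camera('wrist'); cv2.imwrite('pics/w3.png',im)
go([.49,-.262,.16])
E
```

```text
clock: 5.85
eef_pos: [0.5569, 0.1672, 0.1146]
tool_rot: [1.0, -0.027, 0.0, -0.0]
ft_force: [-0.4, 0.3, -1.9]
grip_width: 0.0089
clock: 6.65
eef_pos: [0.557, 0.1672, 0.174]
tool_rot: [1.0, -0.027, 0.0, -0.0]
ft_force: [-0.7, -0.0, -0.8]
grip_width: 0.0089
t 6.75 eef [0.5564 0.167  0.1732] headX -3.05 tz [-0.001 -0.    -1.   ] w 0.0089 F [ 0.5 -0.3 -0.4] j [0.29 0.43 0.12 1.26 0.   1.92]
delta mm [-43.5 432.   13.4] units [-1.739 17.278  0.537]
```

View pics/w3.png

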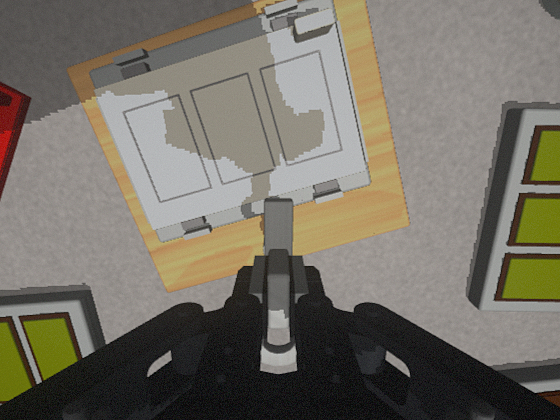

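View pics/s3.png

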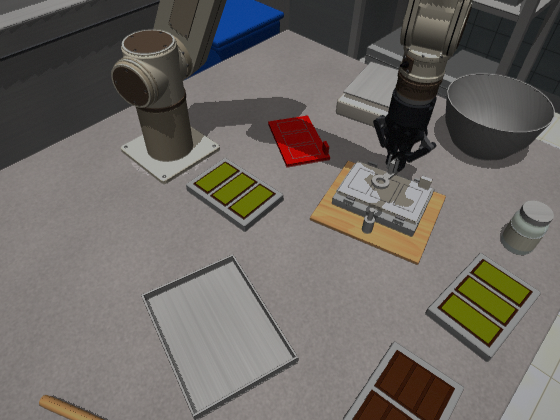

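The keeper is off the post and held level: the ring hangs at (278,330) px in the wrist view, and the bare post is at (369,220) px in the scene view. Next I'll carry it to the tray.

```bash
python3 -m inch '[[-0.05,0.4,0,0,0,0,1],[-0.09,0.8,0,0,0,0,1],[-0.09,0.9,0,0,0,0,1],[-0.09,0.9,0,0,0,0,1],[-0.09,0.9,0,0,0,0,1],[-0.09,0.9,0,0,0,0,1],[-0.09,0.9,0,0,0,0,1],[-0.09,0.9,0,0,0,0,1]]'
python3 -m inch '[[-0.09,0.9,0,0,0,0,1],[-0.09,0.9,0,0,0,0,1],[-0.09,0.9,0,0,0,0,1],[-0.09,0.9,0,0,0,0,1],[-0.09,0.9,0,0,0,0,1],[-0.09,0.9,0,0,0,0,1],[-0.09,0.9,0,0,0,0,1],[-0.09,0.9,0,0,0,0,1]]'
python3 -c "
from h import *
go([.49,-.262,.12])"
```

```text
clock: 7.55
eef_pos: [0.5302, 0.0017, 0.1734]
tool_rot: [1.0, -0.027, -0.001, 0.0]
ft_force: [-1.5, -0.2, -1.3]
grip_width: 0.0093
clock: 8.35
eef_pos: [0.5024, -0.1768, 0.1734]
tool_rot: [1.0, -0.027, -0.001, -0.0]
ft_force: [-0.3, 0.2, -1.0]
grip_width: 0.009
t 8.35 eef [ 0.5024 -0.1768  0.1734] headX -3.08 tz [-0.001  0.    -1.   ] w 0.009 F [-0.3  0.2 -1. ] j [-0.34  0.34 -0.02  1.22 -0.    1.29]
delta mm [-7.8 85.7 53.4] units [-0.312  3.43   2.136]
```

```bash
python3 -m inch '[[-0.08,0.7,0.2,0,0,0,1],[-0.08,0.7,0.3,0,0,0,1],[-0.08,0.7,0.4,0,0,0,1],[-0.08,0.7,0.4,0,0,0,1],[0,0.6,0.4,0,0,0,1],[0,0,0.4,0,0,0,1],[0,0,0,0,0,0,1],[0,0,0,0,0,0,1]]'
python3 - <<'E'
from h import *
im,d=bot.camera('top'); cv2.imwrite('pics/t4.png',im)
go([.49,-.262,.018])
E
```

```text
clock: 9.15
eef_pos: [0.4908, -0.2593, 0.121]
tool_rot: [1.0, -0.026, -0.0, -0.0]
ft_force: [0.1, -0.1, -1.0]
grip_width: 0.0088
t 9.2 eef [ 0.4912 -0.2593  0.1215] headX -3.0 tz [ 0.  0. -1.] w 0.009 F [ 0.1  0.4 -0.9] j [-0.49  0.42 -0.04  1.12  0.    1.14]
delta mm [ -1.1   2.8 103.5] units [-0.042  0.11   4.138]
```

View pics/t4.png

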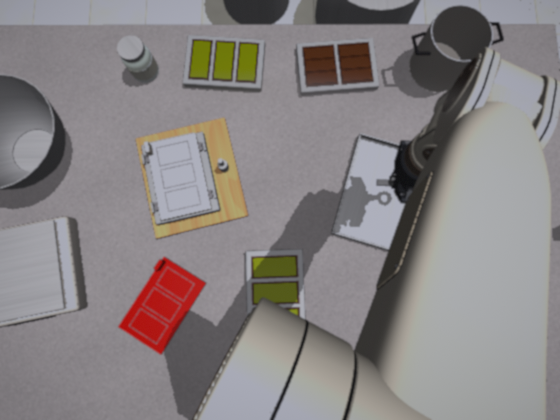

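```bash
python3 -m inch '[[0,0,0.6,0,0,0,1],[0,0,0.6,0,0,0,1],[0,0,0.6,0,0,0,1],[0,0,0.6,0,0,0,1],[0,0,0.6,0,0,0,1],[0,0,0.5,0,0,0,1],[0,0,0.4,0,0,0,1],[0,0,0,0,0,0,1]]'
python3 -m inch '[[0,0,0.06,0,0,0,1],[0,0,0.04,0,0,0,1],[0,0,0.04,0,0,0,1],[0,0,0.04,0,0,0,1],[0,0,0,0,0,0,1],[0,0,0,0,0,0,1],[0,0,0,0,0,0,1],[0,0,0,0,0,0,1]]'
```

```text
clock: 10.0
eef_pos: [0.4902, -0.2592, 0.0226]
tool_rot: [1.0, -0.026, -0.001, -0.001]
ft_force: [-0.0, -0.0, -0.6]
grip_width: 0.009
clock: 10.8
eef_pos: [0.491, -0.26, 0.0194]
tool_rot: [1.0, -0.027, 0.0, 0.0]
ft_force: [-0.7, 0.1, -1.6]
grip_width: 0.0085
```

```bash
python3 -m inch '[[0,0,0.03,0,0,0,1],[0,0,0.03,0,0,0,1],[0,0,0.03,0,0,0,1],[0,0,0,0,0,0,1],[0,0,0,0,0,0,1],[0,0,0,0,0,0,1],[0,0,0,0,0,0,1],[0,0,0,0,0,0,1]]'
```

```text
clock: 11.6
eef_pos: [0.4911, -0.2601, 0.018]
tool_rot: [1.0, -0.027, 0.0, 0.0]
ft_force: [-2.3, 0.3, 5.8]
grip_width: 0.0089
```

It's touching the floor at about 6 N. I'll release and rise.

```bash
python3 -m inch '[[0,0,0,0,0,0,0.5],[0,0,0,0,0,0,0.3],[0,0,0,0,0,0,0],[0,0,0,0,0,0,0],[0,0,0,0,0,0,0],[0,0,0,0,0,0,0],[0,0,-0.2,0,0,0,0],[0,0,-0.3,0,0,0,0]]'
python3 -m inch '[[0,0,-0.5,0,0,0,0],[0,0,-0.8,0,0,0,0],[0,0,-0.8,0,0,0,0],[0,0,-0.8,0,0,0,0],[0,0,-0.8,0,0,0,0],[0,0,-0.8,0,0,0,0],[0,0,-0.8,0,0,0,0],[0,0,0,0,0,0,0]]'
python3 - <<'E'
from h import *
c=bot.get_calibration('wrist');im,d=bot.camera('wrist'); cv2.imwrite('pics/w5.png',im)
go([.5885,.298,.18])
E
```

```text
clock: 12.4
eef_pos: [0.4906, -0.2597, 0.0296]
tool_rot: [1.0, -0.027, -0.001, -0.0]
ft_force: [-0.9, -0.5, 0.2]
grip_width: 0.0429
clock: 13.2
eef_pos: [0.4931, -0.2611, 0.1666]
tool_rot: [1.0, -0.027, 0.004, 0.002]
ft_force: [0.5, -0.6, -0.5]
grip_width: 0.0427
t 13.25 eef [ 0.4923 -0.2606  0.1647] headX -3.05 tz [ 0.005 -0.002 -1.   ] w 0.043 F [ 1.1 -0.6 -0.5] j [-0.49  0.38  0.03  1.21 -0.    1.14]
delta mm [  66.4 -562.9  -16.2] units [  2.656 -22.517  -0.65 ]
```

View pics/w5.png

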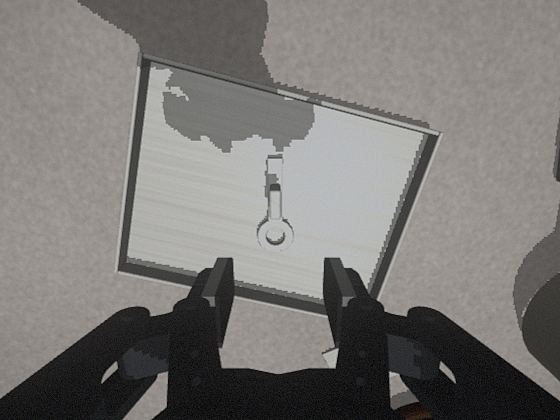

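The keeper lies flat in the tray, with its ring at (275,235) px. On to the tab.

```bash
python3 -m inch '[[0.11,-0.9,-0.1,0,0,0,0],[0.11,-0.95,-0.1,0,0,0,0],[0.11,-0.95,-0.1,0,0,0,0],[0.11,-0.95,-0.1,0,0,0,0],[0.11,-0.95,-0.1,0,0,0,0],[0.11,-0.95,-0.1,0,0,0,0],[0.11,-0.95,-0.1,0,0,0,0],[0.11,-0.95,-0.1,0,0,0,0]]'
python3 -m inch '[[0.11,-0.95,0,0,0,0,0],[0.11,-0.95,0,0,0,0,0],[0.11,-0.95,0,0,0,0,0],[0.11,-0.95,0,0,0,0,0],[0.11,-0.95,0,0,0,0,0],[0.11,-0.95,0,0,0,0,0],[0.11,-0.95,0,0,0,0,0],[0.11,-0.95,0,0,0,0,0]]'
python3 -m inch '[[0,0,0,0,0,-0.0476,0],[0,0,0,0,0,-0.0476,0],[0,0,0,0,0,-0.0476,0],[0,0,0,0,0,-0.0476,0],[0,0,0,0,0,-0.0476,0],[0,0,0,0,0,-0.0476,0],[0,0,0,0,0,-0.0476,0],[0,0,0,0,0,-0.0476,0]]'
python3 -m inch '[[0,0,0,0,0,-0.0476,0],[0,0,0,0,0,-0.0476,0],[0,0,0,0,0,-0.0476,0],[0,0,0,0,0,-0.0476,0],[0,0,0,0,0,-0.019,0],[0,0,0,0,0,0,0],[0,0,0,0,0,0,0],[0,0,0,0,0,0,0]]'
python3 - <<'E'
from h import *
go([.5885,.298,.15])
E
```

```text
clock: 14.05
eef_pos: [0.5224, -0.0716, 0.1813]
tool_rot: [1.0, -0.027, -0.001, -0.0]
ft_force: [0.4, 0.6, -1.1]
grip_width: 0.0426
clock: 14.85
eef_pos: [0.5545, 0.1168, 0.1811]
tool_rot: [1.0, -0.027, -0.001, 0.0]
ft_force: [0.0, 0.3, -0.1]
grip_width: 0.0428
clock: 15.65
eef_pos: [0.5544, 0.1158, 0.181]
tool_rot: [0.839, 0.543, -0.001, -0.0]
ft_force: [1.3, 0.0, -0.0]
grip_width: 0.0429
clock: 16.45
eef_pos: [0.5549, 0.1159, 0.1817]
tool_rot: [0.622, 0.783, -0.0, -0.0]
ft_force: [-0.1, -0.3, -0.3]
grip_width: 0.0429
t 16.45 eef [0.5549 0.1159 0.1817] headX 103.13 tz [-0.001 -0.    -1.   ] w 0.0429 F [-0.1 -0.3 -0.3] j [ 0.21  0.4   0.1   1.27 -0.   -0.02]
delta mm [169.7  74.2  31.6] units [6.789 2.966 1.265]
```

```bash
python3 -m inch '[[0.8,0.36,0,0,0,0,0],[0.85,0.36,0,0,0,0,0],[0.85,0.36,0.2,0,0,0,0],[0.85,0.36,0.2,0,0,0,0],[0.85,0.36,0.2,0,0,0,0],[0.85,0.36,0.2,0,0,0,0],[0.85,0.36,0.2,0,0,0,0],[0.85,0.45,0.2,0,0,0,0]]'
python3 - <<'E'
from h import *
c=bot.get_calibration('wrist'); im,d=bot.camera('wrist'); cv2.imwrite('pics/w6.png',im)
ct=bot.get_calibration('top'); it,dt=bot.camera('top'); cv2.imwrite('pics/t6.png',it)
go([.5885,.298,.054])
P=pts(c,d); Z=P[...,2]; V=(d>0)&(P[...,0]>.56)&(P[...,0]<.62)&(P[...,1]<.325)&(P[...,1]>.27)&(Z>.068)&(Z<.086)
q=P[V]; print(len(q))
if len(q)>20: q=q[q[:,2]>np.percentile(q[:,2],70)-.003]; print(q.mean(0),cv2.minAreaRect((q[:,:2]*1000).astype(np.float32)))
E
```

```text
clock: 17.25
eef_pos: [0.5888, 0.2981, 0.1517]
tool_rot: [0.622, 0.783, -0.0, -0.0]
ft_force: [0.4, -0.1, 0.5]
grip_width: 0.0428
t 17.35 eef [0.5885 0.2999 0.1504] headX 103.33 tz [-0.001  0.    -1.   ] w 0.0428 F [ 0.  -0.  -0.9] j [0.47 0.6  0.35 1.32 0.   0.24]
delta mm [-1.9 -0.4 96.4] units [-0.077 -0.015  3.858]
534
[0.58749053 0.29825479 0.0775793 ] ((588.095458984375, 298.56109619140625), (25.9436092376709, 9.820691108703613), 12.798047065734863)
```

View pics/w6.png

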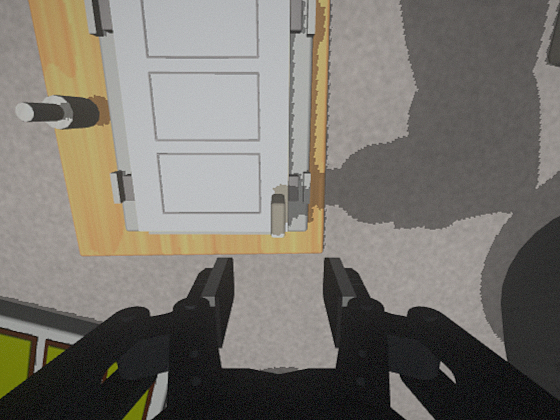

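The tab at (278,213) px is centred between the fingers. I'll descend and close.

```bash
python3 -m inch '[[-0.06,0,0.6,0,0,0,0.3],[0,0,0.6,0,0,0,0.3],[0,0,0.6,0,0,0,0.3],[0,0,0.6,0,0,0,0.3],[0,0,0.6,0,0,0,0.3],[0,0,0.5,0,0,0,0.3],[0,0,0.34,0,0,0,0.3],[0,0,0,0,0,0,0.3]]'
python3 -c "
from h import *
go([.5885,.298,.054])"
python3 -m inch '[[0,0,0,0,0,0,0.6],[0,0,0,0,0,0,1],[0,0,0,0,0,0,1],[0,0,0,0,0,0,1],[0,0,0,0,0,0,1],[0,0,0,0,0,0,1],[0,0,0,0,0,0,1],[0,0,0,0,0,0,1]]'
python3 - <<'E'
from h import *
go([.5885,.298,.054])
o=bot.get_obs(); m=Rn.from_quat(o['tool_rot']).as_matrix(); e=o['eef_pos']
a=np.radians(13.0); cx=np.array([np.cos(a),np.sin(a),0]); cy=np.array([-np.sin(a),np.cos(a),0])
tab=np.array([.5883,.2982]); cen=tab-(cx*.076+cy*.052)[:2]
far=np.array([*(cen-(cx*.095+cy*.060)[:2]),.036]); print('cen',cen,'far',far)
diag=(cx*190+cy*120)/np.hypot(190,120)
ax=np.cross(diag,[0,0,1]); ax/=np.linalg.norm(ax)
print('axis world',ax,'tool axis',m.T@ax,'diag tool',m.T@diag)
# stepwise
step=2.0
p=e.copy(); Rm=m.copy()
for k in range(1,8):
    R=Rn.from_rotvec(ax*np.radians(step*k)); pn=far+R.apply(e-far); Rn_=R.as_matrix()@m
    print(k*step,'shift units in prior tool axes',(Rm.T@(pn-p)/.025).round(3),'turn',(m.T@ax*step/180).round(4),'dz',(pn-e)[2].round(4))
    p=pn;Rm=Rn_
E
```

```text
clock: 18.15
eef_pos: [0.5883, 0.2949, 0.0545]
tool_rot: [0.621, 0.783, -0.001, -0.001]
ft_force: [-1.2, -0.4, 0.5]
grip_width: 0.0301
t 18.15 eef [0.5883 0.2949 0.0545] headX 103.15 tz [-0.003 -0.001 -1.   ] w 0.0301 F [-1.2 -0.4  0.5] j [ 0.46  0.67  0.2   1.11 -0.    0.24]
delta mm [3.  0.9 0.5] units [0.118 0.036 0.02 ]
clock: 18.95
eef_pos: [0.5897, 0.2966, 0.057]
tool_rot: [0.621, 0.784, 0.001, 0.0]
ft_force: [-0.8, 5.7, 4.7]
grip_width: 0.0086
t 18.95 eef [0.5897 0.2966 0.057 ] headX 103.21 tz [ 0.001  0.002 -1.   ] w 0.0086 F [-0.8  5.7  4.7] j [0.47 0.67 0.21 1.11 0.   0.24]
delta mm [ 1.6 -0.9  3. ] units [ 0.066 -0.034  0.118]
cen [0.52594533 0.23043648] far [0.44687724 0.15060392 0.036     ]
axis world [ 0.71050041 -0.70369679  0.        ] tool axis [-8.47418269e-01  5.30925818e-01 -2.30239897e-04] diag tool [0.53092416 0.84741656 0.00216982]
2.0 shift units in prior tool axes [-0.018 -0.029 -0.285] turn [-0.0094  0.0059 -0.    ] dz 0.0071
4.0 shift units in prior tool axes [-0.018 -0.029 -0.285] turn [-0.0094  0.0059 -0.    ] dz 0.0142
6.0 shift units in prior tool axes [-0.018 -0.029 -0.285] turn [-0.0094  0.0059 -0.    ] dz 0.0212
8.0 shift units in prior tool axes [-0.018 -0.029 -0.285] turn [-0.0094  0.0059 -0.    ] dz 0.0282
10.0 shift units in prior tool axes [-0.018 -0.029 -0.285] turn [-0.0094  0.0059 -0.    ] dz 0.0351
12.0 shift units in prior tool axes [-0.018 -0.029 -0.285] turn [-0.0094  0.0059 -0.    ] dz 0.042
14.0 shift units in prior tool axes [-0.018 -0.029 -0.285] turn [-0.0094  0.0059 -0.    ] dz 0.0488
```

```bash
python3 -m inch '[[0.05,-0.014,-0.17,-0.0047,0.003,0,1],[-0.009,-0.014,-0.14,-0.0047,0.003,0,1],[-0.009,-0.014,-0.14,-0.0047,0.003,0,1],[-0.009,-0.014,-0.14,-0.0047,0.003,0,1],[-0.009,-0.014,-0.14,-0.0047,0.003,0,1],[-0.009,-0.014,-0.14,-0.0047,0.003,0,1],[-0.009,-0.014,-0.14,-0.0047,0.003,0,1],[-0.009,-0.014,-0.14,-0.0047,0.003,0,1]]'
python3 - <<'E'
from h import *
go([.5885,.298,.054])
im,d=bot.camera('scene'); cv2.imwrite('pics/s7.png',cv2.resize(im[120:290,280:480],None,fx=3.5,fy=3.5,interpolation=cv2.INTER_CUBIC)); np.save('s7.npy',d)
im,d=bot.camera('wrist'); cv2.imwrite('pics/w7.png',im)
E
```

```text
clock: 19.75
eef_pos: [0.5853, 0.2932, 0.085]
tool_rot: [0.62, 0.781, 0.07, 0.007]
ft_force: [0.9, 2.8, 0.7]
grip_width: 0.0086
t 19.75 eef [0.5853 0.2932 0.085 ] headX 103.42 tz [ 0.099  0.101 -0.99 ] w 0.0086 F [0.9 2.8 0.7] j [0.44 0.54 0.04 0.94 0.05 0.22]
delta mm [ 1.5  0.4 31.5] units [0.062 0.018 1.258]
```

View pics/s7.png

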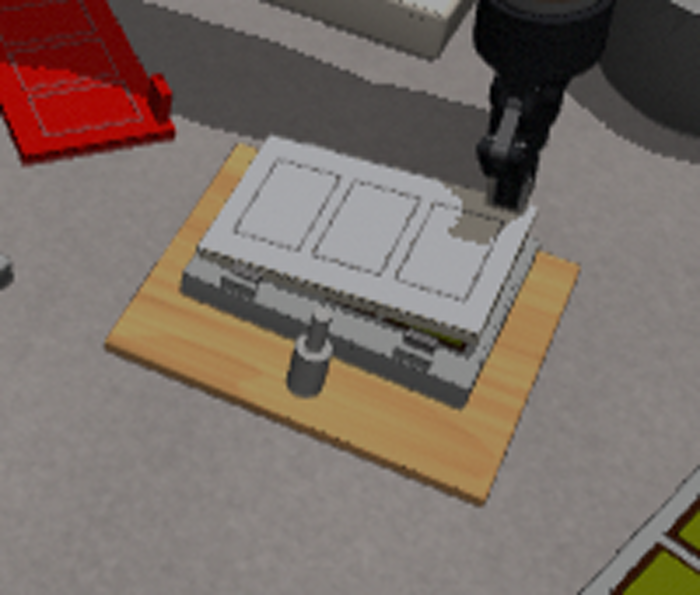

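View pics/w7.png

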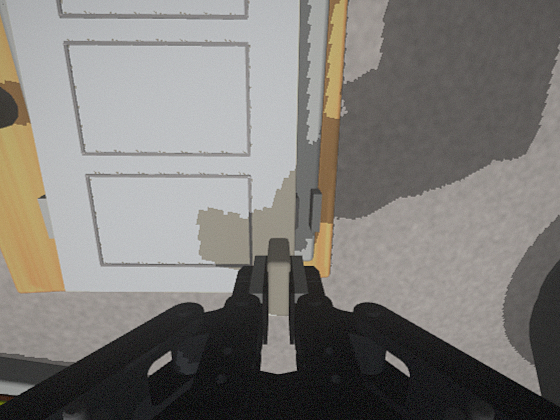

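The cover has tilted with its far corner, near (205,250) px in the crop, still low. I'll check with a plane fit.

```bash
cat >> h.py <<'E'
def plane(d,c,lo=.04,hi=.12,box=(.43,.63,.15,.32)):
    P=pts(c,d).reshape(-1,3); V=(P[:,0]>box[0])&(P[:,0]<box[1])&(P[:,1]>box[2])&(P[:,1]<box[3])&(P[:,2]>lo)&(P[:,2]<hi)
    q=P[V]; best=None; rng=np.random.default_rng(0)
    for _ in range(400):
        s=q[rng.choice(len(q),3,False)]; n=np.cross(s[1]-s[0],s[2]-s[0]); L=np.linalg.norm(n)
        if L<1e-4: continue
        n/=L; n*=np.sign(n[2])
        if n[2]<.9: continue
        k=abs((q-s[0])@n)<.0025
        if best is None or k.sum()>best.sum(): best=k
    q=q[best]; m=q.mean(0); n=np.linalg.svd(q-m,full_matrices=False)[2][2]; n*=np.sign(n[2]); return m,n,q
E
python3 - <<'E'
from h import *
c=bot.get_calibration('scene'); m,n,q=plane(np.load('s7.npy'),c)
print(m,n,len(q),np.degrees(np.arccos(n[2])),'dir',np.degrees(np.arctan2(-n[1],-n[0])))
z=lambda x,y:m[2]-((x-m[0])*n[0]+(y-m[1])*n[1])/n[2]-.012
print('far z',z(.447,.151),'tab corner z',z(.605,.310))
E
```

```text
[0.52725727 0.2230993  0.06311163] [-0.09731714 -0.09940171  0.99027707] 2797 7.996293398372592 dir 45.60712255253468
far z 0.03598737953567922 tab corner z 0.06747450563880757
```

Far corner is at z = 0.036, still on the mould top, and the tab corner is up 31 mm. The peel is good, so I'll tilt a little further and then lift off.

```bash
python3 -m inch '[[-0.009,-0.014,-0.14,-0.0047,0.003,0,1],[-0.009,-0.014,-0.14,-0.0047,0.003,0,1],[-0.009,-0.014,-0.14,-0.0047,0.003,0,1],[-0.009,-0.014,-0.14,-0.0047,0.003,0,1],[-0.009,-0.014,-0.14,-0.0047,0.003,0,1],[-0.009,-0.014,-0.14,-0.0047,0.003,0,1],[0,0,0,0,0,0,1],[0,0,0,0,0,0,1]]'
python3 - <<'E'
from h import *
o=bot.get_obs(); m=Rn.from_quat(o['tool_rot']).as_matrix(); print('up in tool',m[2].round(3))
go(o['eef_pos']+[0,0,.06])
c=bot.get_calibration('scene');im,d=bot.camera('scene');m,n,q=plane(d,c)
z=lambda x,y:m[2]-((x-m[0])*n[0]+(y-m[1])*n[1])/n[2]-.012
print(np.degrees(np.arccos(n[2])),'far z',z(.447,.151),'tab corner z',z(.605,.310))
E
```

```text
clock: 20.65
eef_pos: [0.581, 0.2889, 0.105]
tool_rot: [0.617, 0.778, 0.122, 0.013]
ft_force: [0.3, 4.2, 1.6]
grip_width: 0.0086
up in tool [ 0.131  0.205 -0.97 ]
t 20.65 eef [0.581  0.2889 0.105 ] headX 103.96 tz [ 0.17   0.174 -0.97 ] w 0.0086 F [0.3 4.2 1.6] j [ 0.42  0.45 -0.07  0.82  0.09  0.2 ]
delta mm [  7.8  12.3 -58.2] units [ 0.314  0.492 -2.328]
13.90095140997303 far z 0.036270631586226273 tab corner z 0.09172915208963611
```

```bash
python3 -m inch '[[0.02,0.03,-0.14,0,0,0,1],[0.02,0.03,-0.14,0,0,0,1],[0.02,0.03,-0.14,0,0,0,1],[0.03,0.04,-0.2,0,0,0,1],[0.04,0.06,-0.3,0,0,0,1],[0.05,0.08,-0.4,0,0,0,1],[0.07,0.1,-0.5,0,0,0,1],[0.07,0.1,-0.5,0,0,0,1]]'
python3 -m inch '[[0.07,0.1,-0.5,0.0094,-0.006,0,1],[0.07,0.1,-0.5,0.0094,-0.006,0,1],[0.07,0.1,-0.5,0.0094,-0.006,0,1],[0.05,0.07,-0.5,0.0094,-0.006,0,1],[0.04,0.05,-0.5,0.0094,-0.006,0,1],[0.02,0.03,-0.3,0.0094,-0.006,0,1],[0,0,-0.2,0.0094,-0.006,0,1],[0,0,0,0,0,0,1]]'
python3 - <<'E'
from h import *
a=np.radians(13.0);R=np.array([[np.cos(a),-np.sin(a)],[np.sin(a),np.cos(a)]])
off=R@[.076,.052]; tgt=np.array([.486,-.269])+off; print(off,tgt)
go([*tgt,.20])
im,d=bot.camera('scene'); cv2.imwrite('pics/s8.png',im)
E
```

```text
clock: 21.5
eef_pos: [0.5808, 0.289, 0.166]
tool_rot: [0.617, 0.778, 0.122, 0.013]
ft_force: [0.7, 0.1, -0.2]
grip_width: 0.0086
clock: 22.3
eef_pos: [0.5825, 0.2919, 0.2424]
tool_rot: [0.621, 0.784, 0.001, 0.001]
ft_force: [0.9, -0.1, -0.7]
grip_width: 0.0089
[0.06235467 0.06776352] [ 0.54835467 -0.20123648]
t 22.3 eef [0.5825 0.2919 0.2424] headX 103.22 tz [ 0.003  0.001 -1.   ] w 0.0089 F [ 0.9 -0.1 -0.7] j [ 0.46  0.55  0.5   1.51 -0.    0.23]
delta mm [-472.3 -146.1   41.7] units [-18.893  -5.844   1.67 ]
```

View pics/s8.png

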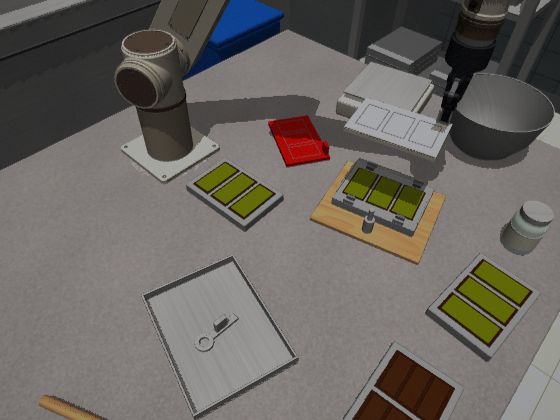

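The cover hangs level and free at (398,125) px. The mould at (382,195) px is in place and the keeper is in the tray. Now I'll carry the cover over.

```bash
python3 -m inch '[[-0.3,-0.1,0,0,0,0,1],[-0.6,-0.18,0,0,0,0,1],[-0.75,-0.24,0,0,0,0,1],[-0.75,-0.24,0,0,0,0,1],[-0.75,-0.24,0,0,0,0,1],[-0.75,-0.24,0,0,0,0,1],[-0.75,-0.24,0,0,0,0,1],[-0.75,-0.24,0,0,0,0,1]]'
python3 -m inch '[[-0.75,-0.24,0,0,0,0,1],[-0.75,-0.24,0,0,0,0,1],[-0.75,-0.24,0,0,0,0,1],[-0.75,-0.24,0,0,0,0,1],[-0.75,-0.24,0,0,0,0,1],[-0.75,-0.24,0,0,0,0,1],[-0.75,-0.24,0,0,0,0,1],[-0.75,-0.24,0,0,0,0,1]]'
python3 -m inch '[[-0.75,-0.24,0,0,0,0,1],[-0.75,-0.24,0,0,0,0,1],[-0.75,-0.24,0,0,0,0,1],[-0.75,-0.24,0,0,0,0,1],[-0.6,-0.18,0,0,0,0,1],[-0.4,-0.1,0,0,0,0,1],[-0.2,-0.05,0,0,0,0,1],[0,0,0,0,0,0,1]]'
python3 -c "
from h import *
go([.548,-.201,.19])"
```

```text
clock: 23.15
eef_pos: [0.5699, 0.1477, 0.241]
tool_rot: [0.622, 0.783, 0.0, 0.0]
ft_force: [1.0, 0.3, -1.9]
grip_width: 0.0087
clock: 23.95
eef_pos: [0.557, -0.0091, 0.2409]
tool_rot: [0.622, 0.783, 0.0, 0.0]
ft_force: [0.1, -0.0, -0.6]
grip_width: 0.0084
clock: 24.75
eef_pos: [0.5503, -0.1174, 0.2408]
tool_rot: [0.622, 0.783, 0.0, -0.0]
ft_force: [0.9, -0.4, -1.3]
grip_width: 0.0085
t 24.75 eef [ 0.5503 -0.1174  0.2408] headX 103.13 tz [ 0.  0. -1.] w 0.0085 F [ 0.9 -0.4 -1.3] j [-0.21  0.36  0.2   1.41  0.   -0.44]
delta mm [-81.  -21.2  50.8] units [-3.238 -0.849  2.03 ]
```

```bash
python3 -m inch '[[-0.5,-0.13,0.2,0,0,0,1],[-0.6,-0.16,0.3,0,0,0,1],[-0.6,-0.16,0.3,0,0,0,1],[-0.6,-0.16,0.3,0,0,0,1],[-0.5,-0.13,0.3,0,0,0,1],[-0.3,-0.1,0.3,0,0,0,1],[-0.14,0,0.2,0,0,0,1],[0,0,0.1,0,0,0,1]]'
python3 -m inch '[[0,0,0,0,0,0,1],[0,0,0,0,0,0,1],[0,0,0,0,0,0,1],[0,0,0,0,0,0,1],[0,0,0,0,0,0,1],[0,0,0,0,0,0,1],[0,0,0,0,0,0,1],[0,0,0,0,0,0,1]]'
python3 - <<'E'
from h import *
go([.548,-.201,.19])
c=bot.get_calibration('scene'); im,d=bot.camera('scene'); cv2.imwrite('pics/s9.png',im)
m,n,q=plane(d,c,.1,.26,(.35,.66,-.40,-.12)); print('cover top plane',m,n,len(q),np.degrees(np.arccos(n[2])),cv2.minAreaRect((q[:,:2]*1000).astype(np.float32)))
# mould position: top body z~36 region
it,dt=bot.camera('top'); cv2.imwrite('pics/t9.png',it)
E
```

```text
clock: 25.55
eef_pos: [0.5481, -0.2008, 0.1899]
tool_rot: [0.622, 0.783, -0.0, -0.001]
ft_force: [-0.3, -0.1, -1.3]
grip_width: 0.0085
clock: 26.35
eef_pos: [0.5484, -0.2005, 0.1908]
tool_rot: [0.621, 0.784, -0.0, 0.0]
ft_force: [0.2, 0.3, -0.4]
grip_width: 0.0087
t 26.35 eef [ 0.5484 -0.2005  0.1908] headX 103.18 tz [ 0. -0. -1.] w 0.0087 F [ 0.2  0.3 -0.4] j [-0.35  0.43  0.16  1.31 -0.   -0.58]
delta mm [-0.4 -0.5  0.8] units [-0.016 -0.018  0.032]
cover top plane [ 0.4879016  -0.27457483  0.1814493 ] [-8.22904280e-04 -3.18499468e-03  9.99994589e-01] 7248 0.1884796166340073 ((483.4472961425781, -269.64892578125), (191.35438537597656, 121.54500579833984), 13.265766143798828)
```

View pics/s9.png

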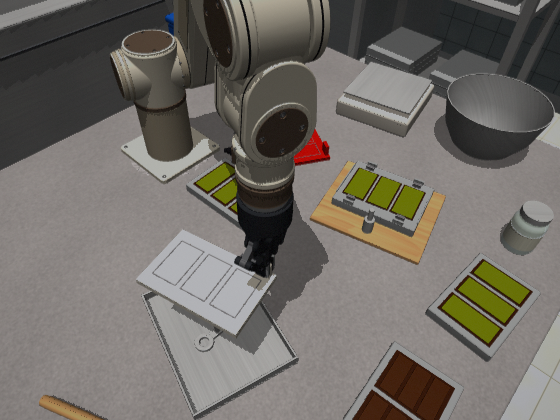

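View pics/t9.png

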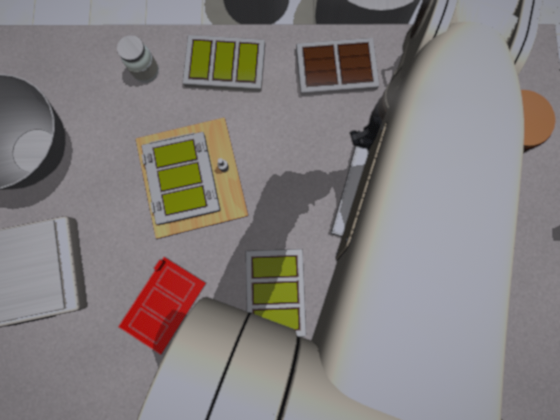

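The cover is level (0.2°) and centred within 3 mm of the tray centre, with its underside at about 0.17 m. The mould at (182,177) px in the top view hasn't visibly moved, and the keeper is in the tray at (207,340) px in the scene view. I'm handing in.

```bash
python3 -c "
from workcell import bot
print(bot.job_done())"
```

```text
the job is handed in; nothing more can be done
None
```

The job is done and was handed in at about 26 s of the 69 s allowed; the system gives no verdict.

- **Keeper:** I lifted it off the post and set it on the wash tray floor, touching down at about 6 N before letting go. The wrist and scene pictures show it lying flat in the tray.
- **Peel:** I peeled the cover by its tab, turning it about the far corner. At 8° the tab corner was about 31 mm off the mould while the far corner was still down (z about 0.036 m, the mould's top). The far corner was still down at 14°, and I then lifted the cover clear.
- **Final hold:** The cover is gripped, 0.2° from level, with its centre about 3 mm from the tray's centre and its underside about 0.17 m above the table.
- **Mould:** It looks unmoved in the top picture. I judged that by eye and did not measure it again.
- **Side force:** Closing on the tab pushed sideways with about 6 N because the grip was 1 to 2 mm off centre. I partly relieved this as the peel began.

No check failed or disagreed.

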